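Sort pegs and hook, then hold the drying-rack hoist lever level

ROBOT

A 6-joint arm with a two-finger parallel gripper is mounted at the origin on the work surface. World frame = base frame: x ahead of the robot, y to its left, z up, the work surface at z = 0. Lengths are in m, angles in rad, forces in N, time in s.
With the tool pointing down it reaches from about 0.3 to 0.775 m from the base axis. Payload 14.6 kg.
Tool frame: the origin (TCP) lies midway between the tips of the shut fingers; the grasp point (between the pads) lies 19 mm behind it; z points along the fingers, y is the line along which they close (so a half turn about z gives the same grasp; the last joint's range is limited). The gripper opens to 94 mm and grips with 3 to 60 N. Pads are 16 mm wide; open, the fingers measure 119 mm over their backs; the gripper's body (75 mm by 177 mm) begins 78 mm behind the grasp point.
Start: joints at [-1.183, 0.3, 1.521, -0, 1.321, -0.067], TCP at [0.242, -0.494, 0.205] pointing down, gripper open.
Joint ranges: [-3.03, 3.03], [-0.79, 2.21], [0.23, 2.52], [-1.04, 4.18], [0, 3.07], [-2.55, 2.55]. Speed limits (rad/s): [2.22, 2.22, 2.57, 3.14, 3.14, 3.14].

INTERFACE

Orientations are given as [roll, pitch, yaw] about the fixed x, y, z axes, in that order (R = Rz(yaw) Ry(pitch) Rx(roll)).
In Python, from station import telemetry, optics, ctrl gives the robot as it stands.
- The arm moves only by the tool carry_out, never from a script. Its argument "plan" is a list that holds one entry, the list of rows, each a list of 7 numbers: the shift along the tool's x, y, z in mm, then the turn, a rotation vector about the tool's x, y, z in rad, then the finger opening in mm, from 0 to 94. A call has 1 to 20 rows; each row shifts and turns the commanded pose from where the row before left it, along the tool's axes as they then stand; what a row does not reach is not made up. A row lasts 1/12 s, in which the tool goes at most 41.7 mm and 7.16 degrees, less where a joint would pass 70% of its speed; a pose out of reach is approached as far as the arm can. A call with a gripper value outside its range is refused whole. The fingers move at their own pace and stop on an object; "squeeze" is the grip in N (left out, the last holds). Time passes only in rows, so rows that do not move let the fingers close. It gives the time, the measured TCP pose, the force, the opening and the grip force at its end, in the units of the state.
- telemetry.get_obs(): the state, without advancing time (a new reading comes with each control period).
- optics.camera(name): name is "scene" or "top"; returns a dict with "pixels" (480x640x3 uint8, red, green, blue), "intrinsics" (3x3 intrinsics, pixels), "dist_coeffs" ([k1, k2, p1, p2, k3] as OpenCV has them; the pictures are not rectified), "origin" and "rotation" of the camera in the world. Camera axes: x right, y down, z forward; pixel columns grow to the right and rows downward; lengths in m; the calibration is good to about 2 mm. A picture is of the moment at which its call begins. There is no depth.
- ctrl.hand_in(): hands the job in; it is judged then, once.
The state is a dict: "time_s": time; "qpos": joint angles; "joint_vel": joint speeds; "tau": joint torques, N m; "ee_pos": TCP position; "eef_rot": TCP orientation; "force": force on the tool from outside, world axes, zero at the start; "moment": the same for the moment, N m; "grip_width": finger opening in m; "grip_force": force on a finger pad.
Only numpy, scipy, OpenCV 4.12 (cv2) and the standard library are available. Lean on these libraries where they do the work, as an engineer would, in place of code of your own. Each camera call takes 0.05 s, during which the arm holds its last target. There are 200 camera calls.

TASK

Before the drying rack comes down, put the two wooden clothes-pegs in the slatted wooden crate and the steel S-hook in the round aluminium basin. Only after that, press the rubber hand pad of the hoist's sprung dead-man lever down with the fingers to the middle of its travel, where the lever lies level with the top of the steel post at its tip, never bottoming it, and keep it there for a couple of seconds; finish while still holding it pressed. Leave the jar, flowerpot, scoop, brush, dustpan and mug where they are.

Things in the scene. Friction and masses are not known exactly. Their poses are not given: they have to be found in the camera images.
- peg_a: A wooden clothes-peg lying on its side on the ledge: 84 mm long (own x), 20 mm wide at the middle across its two legs (own y, the way to grip it) and 25 mm at the spread end (own -x), 12 mm high, 20 g. Origin: centre of its underside.
- peg_b: A second clothes-peg, the same as peg_a.
- s_hook: A steel S-hook lying flat, 92 mm long (own x), 66 mm wide (own y), bent from 10 mm round bar, 70 g. Its straight middle runs 52 mm along own x; grip it there across own y. The two curls lie beyond 20 mm from the middle, one towards +x+y, the other towards -x-y. Origin: middle of the straight bar, at its underside.
- crate: Open slatted crate of light wood, for the pegs, fixed to the ledge: 170 mm (own x) by 220 mm (own y) outside, 70 mm high, walls 8 mm, floor 8 mm. Origin: centre of its underside. Its place is interchanged with those of the basin and the hoist.
- basin: Open round aluminium basin, for the S-hook, fixed to the ledge: rim radius 100 mm, 60 mm high, wall 4 mm, sides narrowing towards the bottom. Origin: centre of its underside.
- hoist: Hoist control, fixed: grey box 100 (own x) x 210 (own y) x 50 mm high, origin at the centre of its underside. A bar lever runs along own y from its hinge (at y -70, z 100 mm, between steel cheeks 120 mm high) to its tip at y +80 mm. Past the tip, at y +98 mm, stands a steel post 50 mm wide, 8 mm thick, its top at z 105 mm, flush with the bar's upper face when the lever is level.
- lever_turn (a joint): Turn of the sprung lever, rad: 0 at rest, where it slopes up towards its tip by 0.25 rad; 0.25 is the middle of its travel, with the lever level; 0.50 is the bottom stop. The spring always pushes it back up: on the pad it takes about 1.5 N to start, 4 N at the middle, 6.5 N at the bottom.
- lever: The aluminium bar lever with its pad. Origin: on the hinge axis. Own axes are those of the hoist while at rest (it is built sloping up by 0.25 rad) and turn with it.
- pad (a point): Rubber hand pad on top of the lever, 48 mm (own x) by 46 mm (own y), 9 mm thick. The point is the centre of its upper face, 125 mm along the lever from the hinge and 14 mm above the lever's hinge line; with the lever level it is at own x 0, y +55 mm, z 114 mm of the hoist. Press it from above.
- jar: Bystander: capped glass jar, 76 mm across, 110 mm high, standing between the bins. Origin: centre of the underside.
- flowerpot: Bystander: small empty terracotta pot, 84 mm across, 75 mm high. Origin: centre of the underside.
- scoop: Bystander: lime plastic scoop, 188 mm long, 65 mm wide, 35 mm high, lying between the robot and the loose pegs. Origin: at the handle's end, level with the underside; the scoop runs from it along own +x.
- brush: Bystander: wooden scrubbing brush, 180 mm long, 46 mm wide, 34 mm high, lying bristles down between the robot and the loose pegs. Origin: end of its head, at the underside; the brush runs from it along own -y.
- dustpan: Bystander: small aluminium dustpan, blade 150 mm (own x) by 170 mm, rims up to 40 mm high, 100 mm handle to own -x behind the blade. Origin: middle of the blade's open lip, at the underside.
- mug: Bystander: white mug, 76 mm across, 85 mm high, handle to own +y. Origin: centre of the underside.
There are look-alikes about, which are no part of the job. Several things look just like the hoist: the one meant starts farthest to the robot's right.

How it is judged:
By the outcome, as a careful person would: the job done as asked, in the order asked, and still so for the second after the job is handed in, while the arm keeps its last pose, push and grip.
It also fails if it takes over 72 s, if anything falls off the work surface, if the arm or the gripper's body presses on something with over 40 N, if the wrist force passes 120 N, or if a joint passes its speed limit or range.

## Working session

There is one attempt and no reset: what is moved stays moved. The work goes in short steps, Python scripts to look and compute and a tool call to move; the robot and the scene stay as the last step left them, time stands still between calls to the robot, and variables do not carry over. Pictures are saved under pics/ and viewed, at most 10 in all, crops included, and the job is handed in when it is done.

Besides the shell and the picture viewer there is one more tool, called after "Emit:" by a JSON object that holds its "op" and its "data", one argument or row to a line. carry_out: Moves the arm, as the interface text tells. Its arguments: {"type":"object","properties":{"plan":{"type":"array","items":{"type":"array","items":{"type":"array","items":{"type":"number"}}}},"squeeze":{"type":"number"}},"required":["plan"]}

```bash
mkdir -p pics; ls
cat > h.py <<'E'
import numpy as np, cv2
from station import telemetry, optics, ctrl
def grab(n,f=None):
    c=optics.camera(n)
    if f: cv2.imwrite('pics/'+f,np.ascontiguousarray(c['pixels'][:,:,::-1]))
    return c
def rays(c,uv):
    p=cv2.undistortPoints(np.array(uv,float).reshape(-1,1,2),np.array(c['intrinsics'],float),np.array(c['dist_coeffs'],float)).reshape(-1,2)
    d=np.c_[p,np.ones(len(p))]@np.array(c['rotation']).T
    return np.array(c['origin']),d
def plane(c,uv,z):
    o,d=rays(c,uv); return o+d*((z-o[2])/d[:,2])[:,None]
def tri(c1,u1,c2,u2):
    o1,d1=rays(c1,[u1]);o2,d2=rays(c2,[u2]);A=np.c_[d1[0],-d2[0]]
    s=np.linalg.lstsq(A,o2-o1,rcond=None)[0]; a=o1+s[0]*d1[0]; b=o2+s[1]*d2[0]
    return (a+b)/2,np.linalg.norm(a-b)
def proj(c,P):
    R=np.array(c['rotation']).T; t=-R@np.array(c['origin'])
    return cv2.projectPoints(np.array(P,float).reshape(-1,1,3),cv2.Rodrigues(R)[0],t,np.array(c['intrinsics'],float),np.array(c['dist_coeffs'],float))[0].reshape(-1,2)
E
python3 - <<'E'
from h import *
for n in('scene','top'):
    c=grab(n,n+'0.png'); print(n,c['origin'],np.round(c['rotation'],3).tolist(),c['intrinsics'])
print(telemetry.get_obs())
E
```

```text
pics
scene [ 1.56686186 -0.27795558  0.82673074] [-2.133, -0.004, 1.192] [[518.20293195   0.         318.7537356 ]
 [  0.         518.20293195 232.80719272]
 [  0.           0.           1.        ]]
top [0.44513533 0.11474197 1.28431846] [-3.096, 0.014, -1.601] [[472.17427188   0.         325.78040844]
 [  0.         472.17427188 241.91558606]
 [  0.           0.           1.        ]]
{'time_s': 0.1, 'qpos': array([-1.18259330e+00,  3.00414705e-01,  1.52150001e+00, -1.95336464e-05,
        1.32070747e+00, -6.66000720e-02]), 'joint_vel': array([ 0.0002261 , -0.00095719, -0.00187962, -0.00140431,  0.0009974 ,
       -0.00064339]), 'tau': array([ 1.94447231e-03, -5.32641685e+01, -3.53282511e+01,  7.10023334e-02,
        2.35034066e-02, -6.22244784e-05]), 'ee_pos': array([ 0.24151226, -0.49388087,  0.20495156]), 'eef_rot': array([-3.14056415e+00, -4.96371649e-05,  4.54807915e-01]), 'force': array([-0.00294257, -0.0961902 ,  0.31483627]), 'moment': array([0.02375902, 0.00790554, 0.02573977]), 'grip_force': 0.0, 'grip_width': 0.09428081706495325}
```

Run:
```python
s=open('h.py').read()
s=s.replace("import numpy as np, cv2","import numpy as np, cv2\nfrom scipy.spatial.transform import Rotation as Rn")
s=s.replace("    c=optics.camera(n)\n","    c=optics.camera(n); c['rotation']=Rn.from_euler('xyz',c['rotation']).as_matrix()\n")
open('h.py','w').write(s)
```

```text
(no output)
```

View pics/top0.png

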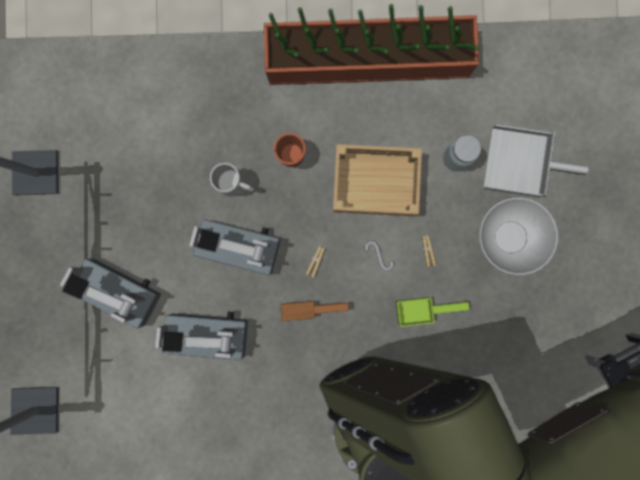

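View pics/scene0.png

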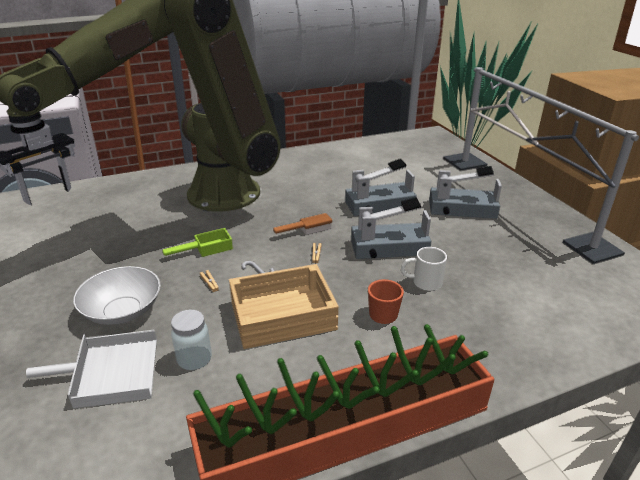

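Top view: pegs at (316,262) and (429,250), S-hook (379,255), crate (378,180), basin (519,236). Hoist look-alikes: A (235,247), B (110,292), C (203,337). The image's right is the robot's right, so A is the one meant. Other things that could be mistaken: brush (315,310) and scoop (430,310) lie near the pegs; dustpan (520,160) looks like the basin's metal.

Run:
```python
from h import *
t=grab('top');s=grab('scene')
cv2.imwrite('pics/c1.png',np.ascontiguousarray(cv2.resize(t['pixels'][205:295,185:450],None,fx=3,fy=3,interpolation=cv2.INTER_CUBIC)[:,:,::-1]))
def blobs(c,name,roi,lo,hi):
    x0,y0,x1,y1=roi
    m=cv2.inRange(cv2.cvtColor(c['pixels'],cv2.COLOR_RGB2HSV),lo,hi); k=np.zeros_like(m);k[y0:y1,x0:x1]=m[y0:y1,x0:x1]
    for q in cv2.findContours(k,cv2.RETR_EXTERNAL,cv2.CHAIN_APPROX_NONE)[0]:
        if cv2.contourArea(q)<25: continue
        r=cv2.minAreaRect(q); M=cv2.moments(q); print(name,'area',M['m00'],'cen',np.round([M['m10']/M['m00'],M['m01']/M['m00']],1),'rect',np.round(cv2.boxPoints(r),1).tolist())
blobs(t,'peg top',(290,220,450,290),(10,60,90),(30,255,255))
blobs(s,'peg scn',(190,235,230,300),(10,60,90),(30,255,255))
blobs(s,'peg scn',(300,235,330,266),(10,60,90),(30,255,255))
blobs(t,'crate top',(320,130,440,220),(10,60,90),(30,255,255))
hs=cv2.cvtColor(t['pixels'],cv2.COLOR_RGB2HSV); 
print('px for z0',plane(t,[[316,262],[429,250],[379,255],[378,180],[511,236],[235,247],[203,337]],0).round(3).tolist())
sc=np.hstack([cv2.resize(s['pixels'][235:345,190:345],None,fx=2.5,fy=2.5),cv2.resize(s['pixels'][185:272,340:440],None,fx=3.16,fy=3.16)[:275]])
cv2.imwrite('pics/c2.png',np.ascontiguousarray(sc[:,:,::-1]));print(sc.shape)
```

```text
peg top area 190.0 cen [315.6 261.3] rect [[305.3999938964844, 273.20001220703125], [319.0, 246.0], [327.0, 250.0], [313.3999938964844, 277.20001220703125]]
peg top area 192.0 cen [428.2 250.9] rect [[421.79998779296875, 236.1999969482422], [431.20001220703125, 234.8000030517578], [435.70001220703125, 265.0], [426.3999938964844, 266.3999938964844]]
peg scn area 161.0 cen [209.4 280.5] rect [[198.60000610351562, 272.8999938964844], [206.5, 267.70001220703125], [220.0, 288.0], [212.1999969482422, 293.20001220703125]]
peg scn area 99.5 cen [315.9 253. ] rect [[310.6000061035156, 261.79998779296875], [313.1000061035156, 242.0], [321.3999938964844, 243.0], [318.8999938964844, 262.8999938964844]]
crate top area 5673.5 cen [377.3 179.8] rect [[332.3999938964844, 211.39999389648438], [335.79998779296875, 143.8000030517578], [422.20001220703125, 148.1999969482422], [418.79998779296875, 215.8000030517578]]
px for z0 [[0.45, 0.159, 0.0], [0.474, -0.148, 0.0], [0.464, -0.013, 0.0], [0.669, -0.017, 0.0], [0.505, -0.37, 0.0], [0.498, 0.379, 0.0], [0.257, 0.47, 0.0]]
(275, 704, 3)
```

View pics/c1.png

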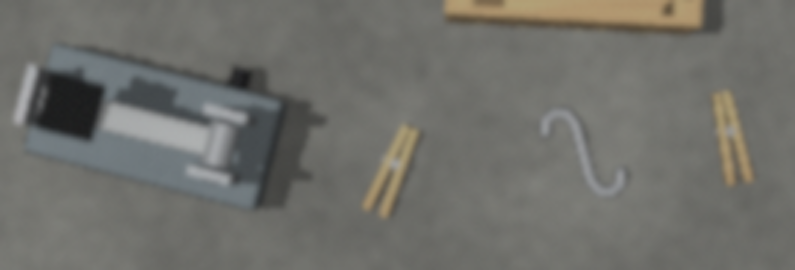

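View pics/c2.png

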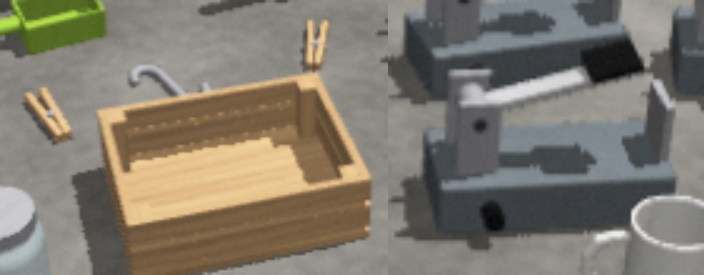

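Crop 1 confirms the pegs, S-hook and hoist A (pad at ≈(208,240), post (194,237)); crop 2 shows the crate rim corners and the pad raised at ≈(411,203) in scene.

Run:
```python
from h import *
t=grab('top');s=grab('scene')
def T(n,a,b): p,e=tri(t,a,s,b); print(n,p.round(4),'gap',round(e,4)); return p
T('pegL',(315.6,261.3),(315.9,253));T('pegR',(428.2,250.9),(209.4,280.5))
C=[T('crate',a,b) for a,b in [((418.8,215.8),(230,279)),((332.4,211.4),(310,265)),((335.8,143.8),(338,308)),((422.2,148.2),(242,324))]]
print('crate c',np.mean(C,0).round(3))
T('pad',(207.7,240),(411,203));T('post',(194,236.7),(426,215))
for n,q in(('pegL',[(305.4,273.2),(319,246),(327,250),(313.4,277.2)]),('pegR',[(421.8,236.2),(431.2,234.8),(435.7,265),(426.4,266.4)])):
    P=plane(t,q,.012);c=P.mean(0);L=max([(P[1]-P[0])[:2],(P[2]-P[1])[:2]],key=np.linalg.norm)
    print(n,c.round(4),'len',np.linalg.norm(L).round(3),'ang',np.degrees(np.arctan2(L[1],L[0])).round(1))
# hook
g=cv2.cvtColor(t['pixels'],cv2.COLOR_RGB2GRAY).astype(float); bg=np.median(g[235:280,350:410])
m=np.zeros_like(g,np.uint8);m[235:280,355:405]=(g[235:280,355:405]>bg+25)*255
n,lab,st,ce=cv2.connectedComponentsWithStats(m);i=1+np.argmax(st[1:,4]);v,u=np.nonzero(lab==i)
print('hook',st[i],ce[i]);P=plane(t,np.c_[u,v],.005)[:,:2];c=P.mean(0);k=P[np.linalg.norm(P-c,axis=1)<.02]
w=np.linalg.svd(k-k.mean(0))[2][0];print('hook c',c,k.mean(0),'bar ang',np.degrees(np.arctan2(w[1],w[0])), 'ext',np.ptp(P@w),np.ptp(P@[-w[1],w[0]]))
# hook in scene
g2=cv2.cvtColor(s['pixels'],cv2.COLOR_RGB2HSV);print('hook proj scene z0,z10',proj(s,[[*c,0],[*c,.01]]).round(1).tolist())
# basin
e=lambda c,roi:(lambda x0,y0,x1,y1:(x0,y0))(roi)
gb=cv2.cvtColor(t['pixels'],cv2.COLOR_RGB2GRAY);mm=np.zeros_like(gb);mm[190:285,470:570]=(gb[190:285,470:570]>115)*255
q=max(cv2.findContours(mm,cv2.RETR_EXTERNAL,cv2.CHAIN_APPROX_NONE)[0],key=cv2.contourArea);el=cv2.fitEllipse(q);print('basin',el,plane(t,[el[0]],.06).round(3))
# hoist box top
q=[(185+a/3,205+b/3) for a,b in((55,45),(28,150),(260,208),(283,98))];H=plane(t,q,.05);print(H.round(3).tolist(),H.mean(0).round(3))
d=(H[0]+H[1]-H[2]-H[3])/2;print('hoist +y ang',np.degrees(np.arctan2(d[1],d[0])),np.linalg.norm(d))
```

```text
pegL [0.4525 0.1604 0.0049] gap 0.0013
pegR [ 0.4714 -0.144   0.0066] gap 0.0014
crate [ 0.5621 -0.1086  0.0664] gap 0.0069
crate [0.5776 0.1036 0.063 ] gap 0.0144
crate [0.7559 0.0956 0.0656] gap 0.0012
crate [ 0.7359 -0.1232  0.0732] gap 0.0059
crate c [ 0.658 -0.008  0.067]
pad [0.5113 0.4157 0.1438] gap 0.0017
post [0.5232 0.4611 0.1027] gap 0.0023
pegL [0.4514 0.1579 0.012 ] len 0.082 ang -28.2
pegR [ 0.4719 -0.1451  0.012 ] len 0.082 ang -173.9
hook [375 245   8  21  22] [378.5 255. ]
hook c [ 0.4642028  -0.01079204] [ 0.46419741 -0.01079386] bar ang -167.5243956229339 ext 0.056983313197423724 0.004793316908577039
hook proj scene z0,z10 [[258.0, 269.9], [257.8, 266.9]]
basin ((518.6296997070312, 235.50155639648438), (78.76399993896484, 79.54625701904297), 85.90274047851562) [[ 0.503 -0.367  0.06 ]]
[[0.569, 0.45, 0.05], [0.478, 0.475, 0.05], [0.421, 0.274, 0.05], [0.517, 0.251, 0.05]] [0.496 0.363 0.05 ]
hoist +y ang 74.73187093958002 0.2073399889475404
```

Emit:
{"op": "carry_out", "data": {
  "plan": [
    [[0, 0, 0, 0, 0, 0.116, 60], [0, 0, 0, 0, 0, 0.116, 60], [0, 0, 0, 0, 0, 0.117, 60], [20.4, -24.9, 0, 0, 0, 0, 60], [20.4, -24.9, 0, 0, 0, 0, 60], [20.4, -24.9, 0, 0, 0, 0, 60], [20.4, -24.9, 0, 0, 0, 0, 60], [20.4, -24.9, 0, 0, 0, 0, 60], [20.4, -24.9, 0, 0, 0, 0, 60], [20.4, -24.9, 0, 0, 0, 0, 60], [20.4, -24.9, 0, 0, 0, 0, 60], [20.4, -24.9, 0, 0, 0, 0, 60], [20.4, -24.9, 0, 0, 0, 0, 60], [20.4, -24.9, 0, 0, 0, 0, 60], [20.4, -24.9, 0, 0, 0, 0, 60], [20.4, -24.9, 0, 0, 0, 0, 60], [0, 0, 0, 0, 0, 0, 60], [0, 0, 0, 0, 0, 0, 60]]
  ],
  "squeeze": 15
}}

```text
time_s: 1.8
ee_pos: [0.4715, -0.1431, 0.2053]
eef_rot: [-3.141, 0.0, 0.108]
force: [0.1, -0.4, -0.6]
grip_width: 0.0604
grip_force: 0.0
```

```bash
cat >> h.py <<'E'
def go(x,y,z,yaw=None):
    o=telemetry.get_obs(); r=Rn.from_euler('xyz',o['eef_rot']); y0=o['eef_rot'][2]; yaw=y0 if yaw is None else yaw
    d=np.array([x,y,z])-o['ee_pos']; R=Rn.from_euler('xyz',[np.pi,0,yaw])
    print('t',round(o['time_s'],2),'pos',o['ee_pos'].round(4),'rpy',o['eef_rot'].round(3),'q',o['qpos'].round(2),'F',o['force'].round(1),'w',round(o['grip_width'],4),'gf',o['grip_force'])
    print('  turn z',round((y0-yaw+np.pi)%(2*np.pi)-np.pi,3),'then shift mm',(R.inv().apply(d)*1000).round(1), 'norm',round(np.linalg.norm(d)*1000))
E
python3 -c "
from h import *
go(.472,-.1445,.003,.106)"
```

```text
t 1.8 pos [ 0.4715 -0.1431  0.2053] rpy [-3.141  0.     0.108] q [-0.37  0.17  1.68 -0.    1.29  1.09] F [ 0.1 -0.4 -0.6] w 0.0604 gf 0.0
  turn z 0.002 then shift mm [  0.4   1.4 202.3] norm 202
```

Emit:
{"op": "carry_out", "data": {
  "plan": [
    [[0.5, 1.4, 30, 0, 0, 0, 60], [0, 0, 30, 0, 0, 0, 60], [0, 0, 30, 0, 0, 0, 60], [0, 0, 30, 0, 0, 0, 60], [0, 0, 30, 0, 0, 0, 60], [0, 0, 25, 0, 0, 0, 60], [0, 0, 15, 0, 0, 0, 60], [0, 0, 8, 0, 0, 0, 60], [0, 0, 4, 0, 0, 0, 60], [0, 0, 0, 0, 0, 0, 60], [0, 0, 0, 0, 0, 0, 5], [0, 0, 0, 0, 0, 0, 5], [0, 0, 0, 0, 0, 0, 5], [0, 0, 0, 0, 0, 0, 5], [0, 0, 0, 0, 0, 0, 5], [0, 0, 0, 0, 0, 0, 5]]
  ],
  "squeeze": 15
}}

```text
time_s: 3.13
ee_pos: [0.4719, -0.1455, 0.0037]
eef_rot: [3.141, -0.0, 0.106]
force: [0.0, -0.1, -0.2]
grip_width: 0.0236
grip_force: 0.0
```

```bash
python3 -c "
from h import *
go(.655,-.055,.13)
c=grab('top');print('crate corners',plane(c,[(332.4,211.4),(335.8,143.8),(422.2,148.2),(418.8,215.8)],.07).round(3).tolist())"
```

```text
t 3.13 pos [ 0.4719 -0.1455  0.0037] rpy [ 3.141 -0.     0.106] q [-0.37  0.45  1.85 -0.    0.84  1.09] F [ 0.  -0.1 -0.2] w 0.0236 gf 0.0
  turn z 0.0 then shift mm [ 191.7  -70.7 -126.3] norm 240
crate corners [[0.579, 0.11, 0.07], [0.755, 0.096, 0.07], [0.736, -0.127, 0.07], [0.561, -0.111, 0.07]]
```

Emit:
{"op": "carry_out", "data": {
  "plan": [
    [[0, 0, 0, 0, 0, 0, 5], [0, 0, 0, 0, 0, 0, 5], [0, 0, 0, 0, 0, 0, 5], [0, 0, -15, 0, 0, 0, 5], [0, 0, -30, 0, 0, 0, 5], [0, 0, -30, 0, 0, 0, 5], [0, 0, -30, 0, 0, 0, 5], [0, 0, -20, 0, 0, 0, 5], [0, 0, 0, 0, 0, 0, 5]]
  ]
}}

```text
time_s: 3.93
ee_pos: [0.4734, -0.1462, 0.1324]
eef_rot: [3.139, -0.006, 0.106]
force: [-0.3, -0.0, 0.3]
grip_width: 0.021
grip_force: 14.8
```

```bash
python3 -c "
from h import *
go(.655,-.055,.018)"
```

```text
t 3.93 pos [ 0.4734 -0.1462  0.1324] rpy [ 3.139 -0.006  0.106] q [-0.37  0.25  1.76 -0.    1.12  1.09] F [-0.3 -0.   0.3] w 0.021 gf 14.752398447599262
  turn z 0.0 then shift mm [190.2 -71.5 114.4] norm 233
```

Peg held (21 mm wide, 15 N). Over the crate, down, release, up.

Emit:
{"op": "carry_out", "data": {
  "plan": [
    [[27, -10, 0, 0, 0, 0, 5], [27, -10, 0, 0, 0, 0, 5], [27, -10, 0, 0, 0, 0, 5], [27, -10, 0, 0, 0, 0, 5], [27, -10, 0, 0, 0, 0, 5], [27, -10, 0, 0, 0, 0, 5], [27, -10, 0, 0, 0, 0, 5], [0, 0, 0, 0, 0, 0, 5], [0, 0, 25, 0, 0, 0, 5], [0, 0, 25, 0, 0, 0, 5], [0, 0, 25, 0, 0, 0, 5], [0, 0, 20, 0, 0, 0, 5], [0, 0, 10, 0, 0, 0, 5], [0, 0, 6, 0, 0, 0, 5], [0, 0, 0, 0, 0, 0, 5], [0, 0, 0, 0, 0, 0, 45], [0, 0, 0, 0, 0, 0, 45], [0, 0, 0, 0, 0, 0, 45], [0, 0, 0, 0, 0, 0, 45], [0, 0, 0, 0, 0, 0, 45]]
  ]
}}

```text
time_s: 5.6
ee_pos: [0.6526, -0.056, 0.0181]
eef_rot: [3.141, -0.001, 0.106]
force: [-0.1, 1.0, 0.0]
grip_width: 0.045
grip_force: 0.0
```

```bash
python3 -c "
from h import *
go(.464,-.011,.13,.218)"
```

```text
t 5.6 pos [ 0.6526 -0.056   0.0181] rpy [ 3.141e+00 -1.000e-03  1.060e-01] q [-0.14  0.72  1.35 -0.    1.07  1.32] F [-0.1  1.   0. ] w 0.045 gf 0.0
  turn z -0.112 then shift mm [-174.4  -84.7 -111.9] norm 224
```

Emit:
{"op": "carry_out", "data": {
  "plan": [
    [[0, 0, -22, 0, 0, 0, 45], [0, 0, -30, 0, 0, 0, 45], [0, 0, -30, 0, 0, 0, 45], [0, 0, -30, 0, 0, 0, 45], [0, 0, 0, 0, 0, -0.112, 45], [-29, -14.1, 0, 0, 0, 0, 45], [-29, -14.1, 0, 0, 0, 0, 45], [-29, -14.1, 0, 0, 0, 0, 45], [-29, -14.1, 0, 0, 0, 0, 45], [-29, -14.1, 0, 0, 0, 0, 45], [-29, -14.1, 0, 0, 0, 0, 45], [0, 0, 0, 0, 0, 0, 45], [0, 0, 0, 0, 0, 0, 45]]
  ]
}}

```text
time_s: 6.68
ee_pos: [0.4638, -0.0108, 0.1303]
eef_rot: [3.141, -0.001, 0.218]
force: [0.2, -0.1, 0.4]
grip_width: 0.0446
grip_force: 0.0
```

```bash
python3 -c "
from h import *
go(.464,-.011,.0025,.218)
c=grab('scene','s1.png')"
```

```text
t 6.68 pos [ 0.4638 -0.0108  0.1303] rpy [ 3.141e+00 -1.000e-03  2.180e-01] q [-0.1   0.19  1.84 -0.    1.11  1.25] F [ 0.2 -0.1  0.4] w 0.0446 gf 0.0
  turn z 0.0 then shift mm [  0.2   0.3 127.8] norm 128
```

View pics/s1.png

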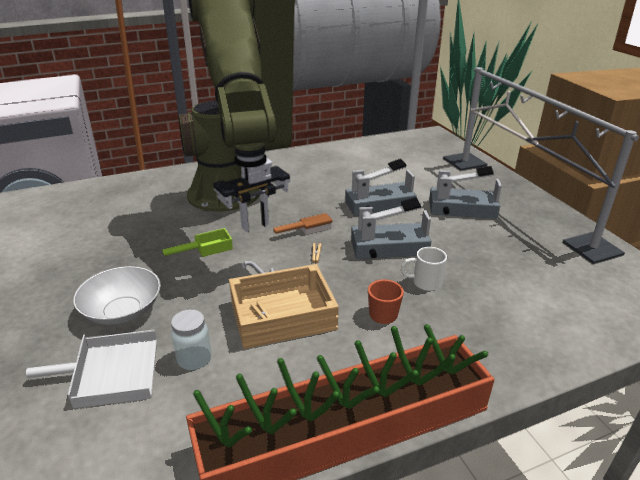

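The peg lies in the crate at (258,310); the fingers stand above the hook (257,267).

Emit:
{"op": "carry_out", "data": {
  "plan": [
    [[0, 0, 30, 0, 0, 0, 45], [0, 0, 30, 0, 0, 0, 45], [0, 0, 30, 0, 0, 0, 45], [0, 0, 20, 0, 0, 0, 45], [0, 0, 11, 0, 0, 0, 45], [0, 0, 6.5, 0, 0, 0, 45], [0, 0, 0, 0, 0, 0, 45], [0, 0, 0, 0, 0, 0, 2], [0, 0, 0, 0, 0, 0, 2], [0, 0, 0, 0, 0, 0, 2], [0, 0, 0, 0, 0, 0, 2], [0, 0, 0, 0, 0, 0, 2], [0, 0, 0, 0, 0, 0, 2], [0, 0, 0, 0, 0, 0, 2], [0, 0, 0, 0, 0, 0, 2], [0, 0, -10, 0, 0, 0, 2], [0, 0, -30, 0, 0, 0, 2], [0, 0, -30, 0, 0, 0, 2], [0, 0, -30, 0, 0, 0, 2], [0, 0, -30, 0, 0, 0, 2]]
  ],
  "squeeze": 25
}}

```text
time_s: 8.4
ee_pos: [0.4638, -0.0109, 0.134]
eef_rot: [-3.142, -0.0, 0.218]
force: [0.1, 0.2, 0.1]
grip_width: 0.0092
grip_force: 25.0
```

```bash
python3 -c "
from h import *
go(.503,-.367,.130)"
```

```text
t 8.4 pos [ 0.4638 -0.0109  0.134 ] rpy [-3.142 -0.     0.218] q [-0.1   0.19  1.84  0.    1.12  1.25] F [0.1 0.2 0.1] w 0.0092 gf 24.999780356884003
  turn z 0.0 then shift mm [-38.7 356.2   4. ] norm 358
```

Emit:
{"op": "carry_out", "data": {
  "plan": [
    [[-3.2, 29.7, 0, 0, 0, 0, 2], [-3.2, 29.7, 0, 0, 0, 0, 2], [-3.2, 29.7, 0, 0, 0, 0, 2], [-3.2, 29.7, 0, 0, 0, 0, 2], [-3.2, 29.7, 0, 0, 0, 0, 2], [-3.2, 29.7, 0, 0, 0, 0, 2], [-3.2, 29.7, 0, 0, 0, 0, 2], [-3.2, 29.7, 0, 0, 0, 0, 2], [-3.2, 29.7, 0, 0, 0, 0, 2], [-3.2, 29.7, 0, 0, 0, 0, 2], [-3.2, 29.7, 0, 0, 0, 0, 2], [-3.2, 29.7, 0, 0, 0, 0, 2], [0, 0, 0, 0, 0, 0, 2], [0, 0, 0, 0, 0, 0, 2]]
  ]
}}

```text
time_s: 9.57
ee_pos: [0.5032, -0.368, 0.1319]
eef_rot: [-3.141, 0.0, 0.216]
force: [0.2, -0.3, -0.5]
grip_width: 0.0091
grip_force: 25.0
```

Emit:
{"op": "carry_out", "data": {
  "plan": [
    [[0, 0, 25, 0, 0, 0, 2], [0, 0, 25, 0, 0, 0, 2], [0, 0, 25, 0, 0, 0, 2], [0, 0, 15, 0, 0, 0, 2], [0, 0, 8, 0, 0, 0, 2], [0, 0, 6, 0, 0, 0, 2], [0, 0, 0, 0, 0, 0, 2], [0, 0, 0, 0, 0, 0, 30], [0, 0, 0, 0, 0, 0, 30], [0, 0, 0, 0, 0, 0, 30], [0, 0, 0, 0, 0, 0, 30], [0, 0, -20, 0, 0, 0, 30], [0, 0, -30, 0, 0, 0, 30], [0, 0, -30, 0, 0, 0, 30], [0, 0, -30, 0, 0, 0, 30], [0, 0, 0, 0, 0, 0, 30]]
  ]
}}

```text
time_s: 10.9
ee_pos: [0.5055, -0.3687, 0.1449]
eef_rot: [3.134, -0.006, 0.218]
force: [-0.3, -0.7, 0.8]
grip_width: 0.03
grip_force: 0.0
```

```bash
python3 -c "
from h import *
go(.4515,.159,.145,-.492)"
```

```text
t 10.9 pos [ 0.5055 -0.3687  0.1449] rpy [ 3.134 -0.006  0.218] q [-0.69  0.51  1.37  0.    1.25  0.66] F [-0.3 -0.7  0.8] w 0.03 gf 0.0
  turn z 0.71 then shift mm [-2.969e+02 -4.396e+02 -1.000e-01] norm 530
```

Emit:
{"op": "carry_out", "data": {
  "plan": [
    [[0, 0, 0, 0, 0, 0.1183, 50], [0, 0, 0, 0, 0, 0.1183, 50], [0, 0, 0, 0, 0, 0.1183, 50], [0, 0, 0, 0, 0, 0.1183, 50], [0, 0, 0, 0, 0, 0.1183, 50], [0, 0, 0, 0, 0, 0.1183, 50], [-21.2, -31.4, 0, 0, 0, 0, 50], [-21.2, -31.4, 0, 0, 0, 0, 50], [-21.2, -31.4, 0, 0, 0, 0, 50], [-21.2, -31.4, 0, 0, 0, 0, 50], [-21.2, -31.4, 0, 0, 0, 0, 50], [-21.2, -31.4, 0, 0, 0, 0, 50], [-21.2, -31.4, 0, 0, 0, 0, 50], [-21.2, -31.4, 0, 0, 0, 0, 50], [-21.2, -31.4, 0, 0, 0, 0, 50], [-21.2, -31.4, 0, 0, 0, 0, 50], [-21.2, -31.4, 0, 0, 0, 0, 50], [-21.2, -31.4, 0, 0, 0, 0, 50], [-21.2, -31.4, 0, 0, 0, 0, 50], [-21.2, -31.4, 0, 0, 0, 0, 50]]
  ],
  "squeeze": 15
}}

```text
time_s: 12.57
ee_pos: [0.4492, 0.1622, 0.1382]
eef_rot: [-3.141, -0.001, -0.492]
force: [0.3, 0.3, -0.3]
grip_width: 0.05
grip_force: 0.0
```

Run:
```python
from h import *
c=grab('scene','s2.png'); t=grab('top')
im=np.hstack([cv2.resize(c['pixels'][255:345,65:325],None,fx=1.9,fy=1.9),cv2.resize(t['pixels'][190:280,470:570],None,fx=1.9,fy=1.9)])
cv2.imwrite('pics/c3.png',np.ascontiguousarray(im[:,:,::-1]))
go(.4515,.159,.0035,-.492)
```

```text
t 12.67 pos [0.4489 0.1644 0.1381] rpy [-3.141 -0.    -0.487] q [0.27 0.21 1.8  0.   1.13 2.33] F [0.4 0.2 0.3] w 0.05 gf 0.0
  turn z 0.005 then shift mm [  4.8   3.6 134.6] norm 135
```

View pics/c3.png

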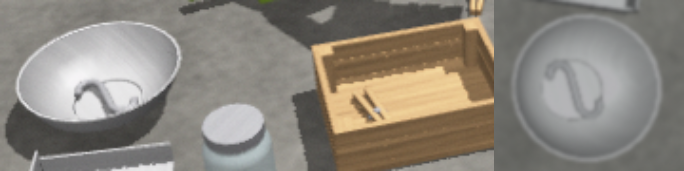

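The hook lies in the basin on its bottom, the first peg in the crate. Now the second peg.

Emit:
{"op": "carry_out", "data": {
  "plan": [
    [[0, 0, 30, 0, 0, 0, 50], [0, 0, 30, 0, 0, 0, 50], [0, 0, 20, 0, 0, 0, 50], [0, 0, 0, 0, 0, 0, 50], [0, 0, 0, 0, 0, 0, 50]]
  ]
}}

```text
time_s: 13.08
ee_pos: [0.4496, 0.16, 0.058]
eef_rot: [3.141, 0.001, -0.492]
force: [0.3, -0.2, 0.1]
grip_width: 0.0499
grip_force: 0.0
```

```bash
python3 -c "
from h import *
go(.4515,.159,.0035,-.492)"
```

```text
t 13.08 pos [0.4496 0.16   0.058 ] rpy [ 3.141e+00  1.000e-03 -4.920e-01] q [ 0.27  0.33  1.87 -0.    0.95  2.33] F [ 0.3 -0.2  0.1] w 0.0499 gf 0.0
  turn z -0.0 then shift mm [ 2.1 -0.  54.5] norm 54
```

Emit:
{"op": "carry_out", "data": {
  "plan": [
    [[2, 0, 25, 0, 0, 0, 50], [0, 0, 18, 0, 0, 0, 50], [0, 0, 8, 0, 0, 0, 50], [0, 0, 3.5, 0, 0, 0, 50], [0, 0, 0, 0, 0, 0, 50], [0, 0, 0, 0, 0, 0, 5], [0, 0, 0, 0, 0, 0, 5], [0, 0, 0, 0, 0, 0, 5], [0, 0, 0, 0, 0, 0, 5], [0, 0, 0, 0, 0, 0, 5], [0, 0, 0, 0, 0, 0, 5], [0, 0, 0, 0, 0, 0, 5], [0, 0, 0, 0, 0, 0, 5], [0, 0, -15, 0, 0, 0, 5], [0, 0, -30, 0, 0, 0, 5], [0, 0, -30, 0, 0, 0, 5], [0, 0, -30, 0, 0, 0, 5], [0, 0, -23, 0, 0, 0, 5], [0, 0, 0, 0, 0, 0, 5], [0, 0, 0, 0, 0, 0, 5]]
  ]
}}

```text
time_s: 14.75
ee_pos: [0.4518, 0.1596, 0.1321]
eef_rot: [-3.14, -0.001, -0.492]
force: [0.2, -0.7, -1.1]
grip_width: 0.0206
grip_force: 14.8
```

```bash
python3 -c "
from h import *
go(.66,.04,.018)"
```

```text
t 14.75 pos [0.4518 0.1596 0.1321] rpy [-3.14e+00 -1.00e-03 -4.92e-01] q [ 0.26  0.22  1.8  -0.    1.12  2.33] F [ 0.2 -0.7 -1.1] w 0.0206 gf 14.788479621056467
  turn z 0.0 then shift mm [240.    7.  114.1] norm 266
```

Emit:
{"op": "carry_out", "data": {
  "plan": [
    [[30, 1, 0, 0, 0, 0, 5], [30, 1, 0, 0, 0, 0, 5], [30, 1, 0, 0, 0, 0, 5], [30, 1, 0, 0, 0, 0, 5], [30, 1, 0, 0, 0, 0, 5], [30, 1, 0, 0, 0, 0, 5], [30, 1, 0, 0, 0, 0, 5], [30, 0, 0, 0, 0, 0, 5], [0, 0, 0, 0, 0, 0, 5], [0, 0, 30, 0, 0, 0, 5], [0, 0, 30, 0, 0, 0, 5], [0, 0, 25, 0, 0, 0, 5], [0, 0, 15, 0, 0, 0, 5], [0, 0, 8, 0, 0, 0, 5], [0, 0, 5, 0, 0, 0, 5], [0, 0, 0, 0, 0, 0, 5], [0, 0, 0, 0, 0, 0, 45], [0, 0, 0, 0, 0, 0, 45], [0, 0, 0, 0, 0, 0, 45], [0, 0, 0, 0, 0, 0, 45]]
  ]
}}

```text
time_s: 16.42
ee_pos: [0.6601, 0.04, 0.0193]
eef_rot: [-3.141, -0.001, -0.492]
force: [-0.0, -0.6, -0.3]
grip_width: 0.0433
grip_force: 0.0
```

Emit:
{"op": "carry_out", "data": {
  "plan": [
    [[0, 0, -20, 0, 0, 0, 45], [0, 0, -35, 0, 0, 0, 45], [0, 0, -35, 0, 0, 0, 45], [0, 0, -35, 0, 0, 0, 45], [0, 0, -35, 0, 0, 0, 45], [0, 0, -35, 0, 0, 0, 0], [0, 0, -5, 0, 0, 0, 0], [0, 0, 0, 0, 0, 0, 0]]
  ]
}}

```text
time_s: 17.08
ee_pos: [0.6605, 0.04, 0.2216]
eef_rot: [-3.139, -0.005, -0.492]
force: [0.5, 0.3, -1.0]
grip_width: 0.0286
grip_force: 0.0
```

```bash
python3 -c "
from h import *
go(.512,.420,.20)
go(.512,.420,.20,0)"
```

```text
t 17.08 pos [0.6605 0.04   0.2216] rpy [-3.139 -0.005 -0.492] q [0.01 0.54 1.14 0.   1.45 2.07] F [ 0.5  0.3 -1. ] w 0.0286 gf 0.0
  turn z 0.0 then shift mm [-310.4 -264.8   21.6] norm 409
t 17.08 pos [0.6605 0.04   0.2216] rpy [-3.139 -0.005 -0.492] q [0.01 0.54 1.14 0.   1.45 2.07] F [ 0.5  0.3 -1. ] w 0.0286 gf 0.0
  turn z -0.492 then shift mm [-148.5 -380.    21.6] norm 409
```

Emit:
{"op": "carry_out", "data": {
  "plan": [
    [[0, 0, 0, 0, 0, -0.12, 0], [0, 0, 0, 0, 0, -0.12, 0], [0, 0, 0, 0, 0, -0.12, 0], [0, 0, 0, 0, 0, -0.12, 0], [0, 0, 0, 0, 0, -0.12, 0], [0, 0, 0, 0, 0, -0.12, 0], [0, 0, 0, 0, 0, -0.12, 0], [0, 0, 0, 0, 0, -0.12, 0], [0, 0, 0, 0, 0, -0.12, 0], [0, 0, 0, 0, 0, -0.12, 0], [0, 0, 0, 0, 0, -0.12, 0], [0, 0, 0, 0, 0, -0.12, 0], [0, 0, 0, 0, 0, -0.12, 0], [0, 0, 0, 0, 0, -0.12, 0], [0, 0, 0, 0, 0, -0.116, 0]]
  ]
}}

```text
time_s: 18.33
ee_pos: [0.6592, 0.0399, 0.2164]
eef_rot: [-3.139, 0.001, 1.31]
force: [0.0, -0.3, 0.0]
grip_width: 0.0006
grip_force: 0.0
```

Emit:
{"op": "carry_out", "data": {
  "plan": [
    [[27.3, -20.3, 0, 0, 0, 0, 0], [27.3, -20.3, 0, 0, 0, 0, 0], [27.3, -20.3, 0, 0, 0, 0, 0], [27.3, -20.3, 0, 0, 0, 0, 0], [27.3, -20.3, 0, 0, 0, 0, 0], [27.3, -20.3, 0, 0, 0, 0, 0], [27.3, -20.3, 0, 0, 0, 0, 0], [27.3, -20.3, 0, 0, 0, 0, 0], [27.3, -20.3, 0, 0, 0, 0, 0], [27.3, -20.3, 0, 0, 0, 0, 0], [27.3, -20.3, 0, 0, 0, 0, 0], [27.3, -20.3, 0, 0, 0, 0, 0], [0, 0, 0, 0, 0, 0, 0], [0, 0, 0, 0, 0, 0, 0]]
  ]
}}

```text
time_s: 19.5
ee_pos: [0.5099, 0.4212, 0.2163]
eef_rot: [-3.14, 0.002, 1.307]
force: [-0.0, 0.4, -0.5]
grip_width: 0.0003
grip_force: 0.0
```

Run:
```python
from h import *
go(.512,.420,.15,1.304)
c=grab('scene'); t=grab('top')
im=np.hstack([cv2.resize(c['pixels'][150:350,220:450],None,fx=2,fy=2),cv2.resize(t['pixels'][130:290,290:440],None,fx=2,fy=2.5)])
cv2.imwrite('pics/c4.png',np.ascontiguousarray(im[:,:,::-1]))
```

```text
t 19.5 pos [0.5099 0.4212 0.2163] rpy [-3.140e+00  2.000e-03  1.307e+00] q [ 0.64  0.55  1.14 -0.    1.45  0.9 ] F [-0.   0.4 -0.5] w 0.0003 gf 0.0
  turn z 0.003 then shift mm [-0.6  2.4 66.3] norm 66
```

View pics/c4.png

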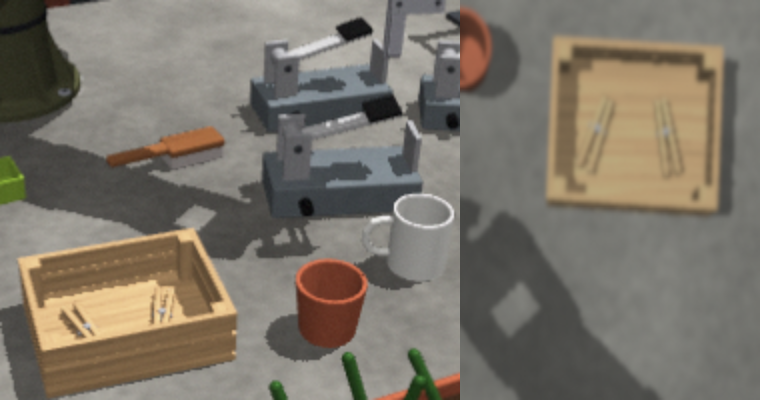

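Both pegs are in the crate (scene ≈(258,310),(300,300)). Fingers are above the pad of hoist A; now approach it.

Emit:
{"op": "carry_out", "data": {
  "plan": [
    [[-0.6, 2.4, 20, 0, 0, 0, 0], [0, 0, 20, 0, 0, 0, 0], [0, 0, 15, 0, 0, 0, 0], [0, 0, 7, 0, 0, 0, 0], [0, 0, 2, 0, 0, 0, 0], [0, 0, 0, 0, 0, 0, 0], [0, 0, 0, 0, 0, 0, 0]]
  ]
}}

```text
time_s: 20.18
ee_pos: [0.5138, 0.4188, 0.1555]
eef_rot: [3.141, -0.001, 1.303]
force: [0.2, 0.2, -0.2]
grip_width: 0.0007
grip_force: 0.0
```

Run:
```python
from h import *
go(.512,.420,.114,1.304)
c=grab('scene'); print(proj(c,[telemetry.get_obs()['ee_pos']]))
cv2.imwrite('pics/c5.png',np.ascontiguousarray(cv2.resize(c['pixels'][140:270,340:460],None,fx=4,fy=4,interpolation=cv2.INTER_CUBIC)[:,:,::-1]))
```

```text
t 20.18 pos [0.5138 0.4188 0.1555] rpy [ 3.141e+00 -1.000e-03  1.303e+00] q [0.63 0.59 1.22 0.   1.33 0.9 ] F [ 0.2  0.2 -0.2] w 0.0007 gf 0.0
  turn z -0.001 then shift mm [ 0.6 -2.  41.5] norm 42
[[412.61316472 199.44942866]]
```

View pics/c5.png

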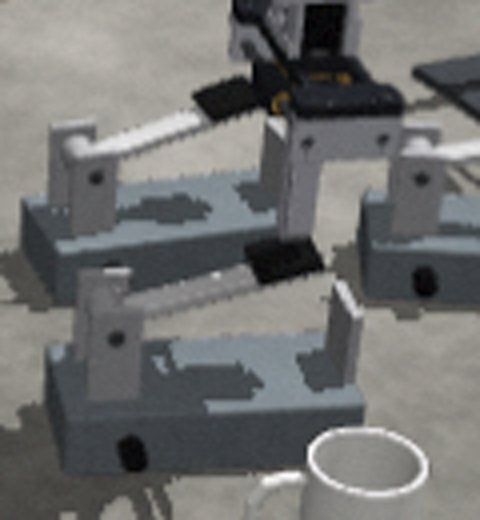

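The fingertip at crop (297,237) stands right over the pad (285,258). Press slowly.

Emit:
{"op": "carry_out", "data": {
  "plan": [
    [[0, -1, 4, 0, 0, 0, 0], [0, 0, 4, 0, 0, 0, 0], [0, 0, 4, 0, 0, 0, 0], [0, 0, 4, 0, 0, 0, 0], [0, 0, 4, 0, 0, 0, 0], [0, 0, 4, 0, 0, 0, 0], [0, 0, 4, 0, 0, 0, 0], [0, 0, 4, 0, 0, 0, 0], [0, 0, 2, 0, 0, 0, 0], [0, 0, 0, 0, 0, 0, 0], [0, 0, 0, 0, 0, 0, 0]]
  ]
}}

```text
time_s: 21.15
ee_pos: [0.5123, 0.4192, 0.1204]
eef_rot: [-3.141, 0.0, 1.304]
force: [0.4, 1.9, 4.0]
grip_width: 0.0008
grip_force: 1.8
```

```bash
python3 -c "
from h import *
go(.512,.420,.114,1.304)"
```

```text
t 21.15 pos [0.5123 0.4192 0.1204] rpy [-3.141  0.     1.304] q [ 0.63  0.62  1.26 -0.    1.26  0.9 ] F [0.4 1.9 4. ] w 0.0008 gf 1.7681340531635215
  turn z 0.0 then shift mm [ 0.7 -0.5  6.4] norm 7
```

Emit:
{"op": "carry_out", "data": {
  "plan": [
    [[0, 0, 2.5, 0, 0, 0, 0], [0, 0, 2.5, 0, 0, 0, 0], [0, 0, 1, 0, 0, 0, 0], [0, 0, 0, 0, 0, 0, 0], [0, 0, 0, 0, 0, 0, 0], [0, 0, 0, 0, 0, 0, 0]]
  ]
}}

```text
time_s: 21.65
ee_pos: [0.5123, 0.4193, 0.1146]
eef_rot: [3.142, -0.0, 1.304]
force: [0.0, 2.4, 4.0]
grip_width: 0.0007
grip_force: 2.2
```

Run:
```python
from h import *
go(.512,.420,.114,1.304)
c=grab('scene')
cv2.imwrite('pics/c6.png',np.ascontiguousarray(cv2.resize(c['pixels'][180:260,345:445],None,fx=7,fy=7,interpolation=cv2.INTER_CUBIC)[:,:,::-1]))
```

```text
t 21.65 pos [0.5123 0.4193 0.1146] rpy [ 3.142 -0.     1.304] q [0.63 0.63 1.26 0.   1.25 0.9 ] F [0.  2.4 4. ] w 0.0007 gf 2.181847514875699
  turn z 0.0 then shift mm [ 0.6 -0.5  0.6] norm 1
```

View pics/c6.png

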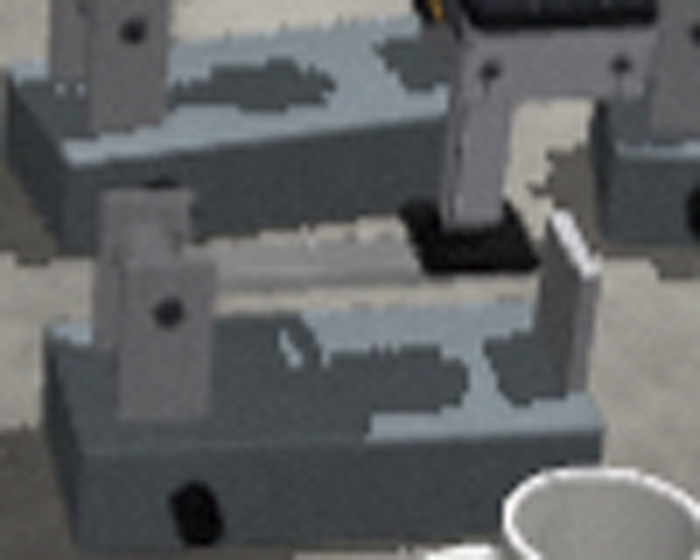

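The lever lies parallel to the box edges, so it is level (bar edge (220,290)–(420,280), box edge (80,455)–(600,430)). Hold there.

Emit:
{"op": "carry_out", "data": {
  "plan": [
    [[0, 0, 0.5, 0, 0, 0, 0], [0, 0, 0, 0, 0, 0, 0], [0, 0, 0, 0, 0, 0, 0], [0, 0, 0, 0, 0, 0, 0], [0, 0, 0, 0, 0, 0, 0], [0, 0, 0, 0, 0, 0, 0], [0, 0, 0, 0, 0, 0, 0], [0, 0, 0, 0, 0, 0, 0], [0, 0, 0, 0, 0, 0, 0], [0, 0, 0, 0, 0, 0, 0], [0, 0, 0, 0, 0, 0, 0], [0, 0, 0, 0, 0, 0, 0], [0, 0, 0, 0, 0, 0, 0], [0, 0, 0, 0, 0, 0, 0], [0, 0, 0, 0, 0, 0, 0], [0, 0, 0, 0, 0, 0, 0], [0, 0, 0, 0, 0, 0, 0], [0, 0, 0, 0, 0, 0, 0], [0, 0, 0, 0, 0, 0, 0], [0, 0, 0, 0, 0, 0, 0]]
  ]
}}

```text
time_s: 23.37
ee_pos: [0.5123, 0.4192, 0.1139]
eef_rot: [-3.142, 0.0, 1.304]
force: [1.0, 4.1, 4.4]
grip_width: 0.0002
grip_force: 2.3
```

Emit:
{"op": "carry_out", "data": {
  "plan": [
    [[0, 0, 0, 0, 0, 0, 0], [0, 0, 0, 0, 0, 0, 0], [0, 0, 0, 0, 0, 0, 0], [0, 0, 0, 0, 0, 0, 0], [0, 0, 0, 0, 0, 0, 0], [0, 0, 0, 0, 0, 0, 0], [0, 0, 0, 0, 0, 0, 0], [0, 0, 0, 0, 0, 0, 0], [0, 0, 0, 0, 0, 0, 0], [0, 0, 0, 0, 0, 0, 0], [0, 0, 0, 0, 0, 0, 0], [0, 0, 0, 0, 0, 0, 0], [0, 0, 0, 0, 0, 0, 0], [0, 0, 0, 0, 0, 0, 0], [0, 0, 0, 0, 0, 0, 0], [0, 0, 0, 0, 0, 0, 0]]
  ]
}}

```text
time_s: 24.7
ee_pos: [0.5123, 0.4192, 0.1139]
eef_rot: [-3.142, 0.0, 1.304]
force: [1.8, 3.7, 4.9]
grip_width: 0.0002
grip_force: 2.3
```

```bash
python3 -c "
from h import *
go(.512,.420,.114,1.304)
print(ctrl.hand_in())"
```

```text
t 24.7 pos [0.5123 0.4192 0.1139] rpy [-3.142  0.     1.304] q [0.63 0.63 1.26 0.   1.25 0.9 ] F [1.8 3.7 4.9] w 0.0002 gf 2.2952680644812062
  turn z 0.0 then shift mm [ 0.7 -0.5 -0.1] norm 1
the job is handed in; nothing more can be done
None
```

The job is handed in at 24.7 s: both pegs are in the crate, the S-hook is in the basin, and the lever of the hoist farthest right was held level for about 3 s and was still pressed at hand-in; the verdict was not shown.

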